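Knock the bung home in the bar's cocktail cask

TASK

The bung on top of the small oak cask is standing proud. Pick up the mallet by its handle and knock the bung fully home with its striking face, using one or more brisk downward blows rather than a slow push and never pressing the bung with the gripper or arm, then stand the mallet back upright on its face on the rubber mat. Leave the other bar things where they are.

Things in the scene. Friction and masses are not known exactly. Their poses are not given: they have to be found in the camera images.
- bung_top (a point): centre of the flat top of the bung, a plain pale wooden plug with a round head 34 mm across and 20 mm high on a shank 22 mm across, on top of the oak cask. z points up. It only slides straight down; fully home, the underside of its head rests on the brass collar, so that its top is then 20 mm above collar_top.
- bung (a joint): how far the bung has been driven down, in m: 0 = 25 mm proud, 0.025 = fully home against a hard stop. It starts between 0 and 0.008. It is tight and slightly sprung (about 5 N to start it, about 8 N near the bottom) and stays wherever it is left.
- collar_top (a point): centre of the top of the brass collar (46 mm across) through which the bung slides, 162 mm above the counter, at the middle of the top of a fixed oak cask. The cask lies with its axis along this point's x, is 200 mm long and 140 mm across (top of the wood 152 mm above the counter), in a dark wooden cradle 140 mm wide; a small brass tap juts 28 mm from its +x end.
- mallet_grip (a point): the place to grip the wooden mallet: the middle of the handle's section, 68 mm from the axis of the head and 40 mm above the lower striking face. x runs along the handle towards the head, z is up when the mallet stands on its face. The handle is straight, 22 mm wide (y), 26 mm high (z), and runs from 31 to 143 mm from the head's axis. The dark barrel head is upright, 80 mm high and 62 mm across the middle. It weighs roughly 0.3 kg, more in the head.
- mallet_face (a point): centre of the mallet's lower, flat, round striking face (54 mm across), on the axis of the head; z points up through the head, x from the handle to the head. The mallet starts standing on this face on the mat.
- mallet: the mallet itself; origin and axes as mallet_face.
- mat_top (a point): centre of the upper face of the black rubber bar mat, fixed flat on the counter, 220 mm along its x and 170 mm along its y, 4 mm thick. Cask and mat change sides (left or right of the robot) from one start to the next.
- coasters: stack of square coasters, 85 x 85 x 36 high, between the task's two places, nearer the robot (sizes in mm); loose, to be left alone; origin at the centre of its underside
- shaker: open steel shaker tin, 80 across, 130 high, between the two places, farther out (sizes in mm); loose, to be left alone; origin at the centre of its underside
- bottle: amber bottle, 68 across, 210 high, at the left (sizes in mm); loose, to be left alone; origin at the centre of its underside
- beer_glass: clear tumbler, 72 across, 120 high, at the left (sizes in mm); loose, to be left alone; origin at the centre of its underside
- jigger: steel waisted jigger, 46 across, 85 high, at the right (sizes in mm); loose, to be left alone; origin at the centre of its underside
- bowl: white bowl, 120 across, 50 high, at the right (sizes in mm); loose, to be left alone; origin at the centre of its underside
There are look-alikes about, which are no part of the job. What is shaped like the mallet but turquoise or yellow is not meant.

How it is judged (in metres and radians):
On the way:
1. the mallet strikes the bung: it drives it down at more than 30 mm/s (contact force between mallet and bung above 1 N and velocity of joint bung above 0.03 m/s and z of mallet_face in the frame of bung_top above -0.012 m and angle between mallet_face's own z axis and vertical below 0.5 rad).
At the end, for the whole second after the job is handed in: The bung is within 3 mm of fully home; the mallet stands upright (within 7 degrees) at rest on its striking face, the centre of that face over the mat (value of joint bung above 0.022 m and x of mallet_face in the frame of mat_top between -0.11 and 0.11 m and y of mallet_face in the frame of mat_top between -0.085 and 0.085 m and z of mallet_face in the frame of mat_top between -0.006 and 0.006 m and angle between mallet_face's own z axis and vertical below 0.12 rad and linear speed of mallet below 0.02 m/s); the robot touches nothing.
It fails at once if the gripper or arm presses the bung itself (contact force between any of the fingers, the arm and bung above 1 N).
It fails at once if a bystander is shifted by more than 30 mm or knocked over (distance of any of coasters, shaker, bottle, beer_glass, jigger, bowl from where it was at the start of the episode above 0.03 m or angle between any of coasters, shaker, bottle, beer_glass, jigger, bowl's own z axis and vertical above 0.5 rad).
It also fails if it takes over 58 s, if anything falls off the work surface, if the arm or the gripper's body presses on something with over 40 N, if the wrist force passes 120 N, or if a joint passes its speed limit or range.

ROBOT

A 6-joint arm with a two-finger parallel gripper is mounted at the origin on the work surface. World frame = base frame: x ahead of the robot, y to its left, z up, the work surface at z = 0. Lengths are in mm, angles in degrees, forces in N, time in s.
With the tool pointing down it reaches from about 350 to 850 mm from the base axis. Payload 8.1 kg.
Tool frame: the origin (TCP) lies at the very end of the fingers, on their centre line; the grasp point (between the pads) lies 19 mm behind it; z points along the fingers, y is the line along which they close (so a half turn about z gives the same grasp; the last joint's range is limited). The gripper opens to 85 mm and grips with 20 to 120 N. Pads are 22 mm wide; open, the fingers measure 114 mm over their backs; the gripper's body (76 mm by 85 mm) begins 54 mm behind the grasp point. The pads swing forward as they close: fully open they stand 13 mm farther back than shut.
Start: joints at [-69.695, 7.471, 85.268, -0, 87.261, -4.893], TCP at [255.475, -542.898, 231.292] pointing down, gripper open.
Joint ranges: [-169.43, 169.43], [-51.17, 129.36], [1.28, 143.12], [-76.62, 256.62], [0, 156.53], [-152.29, 152.29]. Speed limits (degrees/s): [136.94, 136.94, 159.86, 180, 180, 180].

INTERFACE

Orientations are given as [roll, pitch, yaw] about the fixed x, y, z axes, in that order (R = Rz(yaw) Ry(pitch) Rx(roll)).
In Python, from bench import sense, eyes, job, models gives the robot as it stands. The module is installed in compiled form; this text tells all that it offers.
- The arm moves only by the tool apply_moves, never from a script. Its argument "rows" is a list of rows, each a list of 6 numbers: the shift along the tool's x, y, z in mm, then the turn, a rotation vector about the tool's x, y, z in rad. In form: [[dx, dy, dz, rx, ry, rz], ...]. A call has exactly 5 rows; each row shifts and turns the commanded pose from where the row before left it, along the tool's axes as they then stand; what a row does not reach is not made up. A row lasts 1/8 s, in which the tool goes at most 62.5 mm and 10.7 degrees, less where a joint would pass 70% of its speed; a pose out of reach is approached as far as the arm can. A call is refused whole if a number of a shift passes 62.5 or a number of a turn 0.188, either way. A call with a gripper value outside its range is refused whole. "fingers" is the finger opening in mm, from 0 to 85.4, set as the call begins (left out, the last holds). The fingers move at their own pace and stop on an object; "grip_force" is the grip in N (left out, the last holds). Time passes only in rows, so rows that do not move let the fingers close, or fill a call up. It gives the time, the measured TCP pose, the force, the opening and the grip force at its end, in the units of the state.
- sense(): the state, without advancing time (a new reading comes with each control period).
- eyes.snapshot(name): name is "scene" or "top" or "wrist"; returns (picture, depth): 400x640x3 uint8, red, green, blue; 400x640 float32, mm along the optical axis (not along the pixel's ray), 0 where there is no reading.
- eyes.get_calibration(name): a dict with "intrinsics" (3x3 intrinsics, pixels), "R" (3x3) and "t" (3): a world point X has camera coordinates R X + t; the wrist camera has in their place "mount" (4x4, takes a point from camera to tool coordinates, whose origin is the TCP and whose axes are the flange's). Camera axes: x right, y down, z forward; pixel columns grow to the right and rows downward; lengths in mm; the calibration is good to about 2 mm. A picture is of the moment at which its call begins: read the wrist's pose just before it. get_calibration takes no time and is no camera call.
- job.hand_in(): hands the job in; it is judged then, once.
Trained networks look in the newest picture that a camera, given by its name, has taken for a name from the list of things; names that differ only in an ending like _2 or _b are one class to them, and where a whole thing is asked for, a point or a joint stands for the part that bears it (a point fixed in the world has none). Each returns a list of dicts, best first, with "confidence" (0 to 1); they miss things now and then, are a little off and sometimes report something else, mostly with a low value. They report only what shows in the picture. A call takes as long as a camera call. They do not tell look-alikes from the thing itself.
- models.boxes_of(name, camera): "xyz" ([x, y, z] in mm, in world coordinates, good to about 4 mm: the middle of the surface that is visible of it).
- models.cut_out(name, camera): "pixels" (400x640 bool, what is visible of it).
- models.place_of(name, camera): "xyz" ([x, y, z] in mm, in world coordinates, good to about 4 mm: a listed point, or the origin of a listed thing).
The state is a dict: "time": time; "joint_pos": joint angles; "qd": joint speeds; "joint_efforts": joint torques, N m; "tool_pos": TCP position; "tcp_rot": TCP orientation; "ft_force": force on the tool from outside, world axes, zero at the start; "wrist_torque": the same for the moment, N m; "finger_gap": finger opening in mm; "grip_force": force on a finger pad.
Only numpy, scipy, OpenCV 4.12 (cv2) and the standard library are available. Lean on these libraries where they do the work, as an engineer would, in place of code of your own. Each camera call takes 0.05 s, during which the arm holds its last target. There are 200 camera calls.

## Working session

There is one attempt and no reset: what is moved stays moved. The work goes in short steps, Python scripts to look and compute and a tool call to move; the robot and the scene stay as the last step left them, time stands still between calls to the robot, and variables do not carry over. Pictures are saved under pics/ and viewed, at most 10 in all, crops included, and the job is handed in when it is done.

Besides the shell and the picture viewer there is one more tool, called after "Emit:" by a JSON object that holds its "fn" and its "kwargs", one argument or row to a line. apply_moves: Moves the arm, as the interface text tells. Its arguments: {"type":"object","properties":{"rows":{"type":"array"},"fingers":{"type":"number"},"grip_force":{"type":"number"}},"required":["rows"]}

```bash
mkdir -p pics; python3 - <<'E'
from bench import sense, eyes, job, models
import cv2,numpy as np
s=sense();print(s)
for c in ("scene","top"):
    p,d=eyes.snapshot(c);cv2.imwrite(f"pics/{c}0.png",p[:,:,::-1])
    for n in ["mallet_grip","mallet_face","collar_top","bung_top","mat_top","coasters","shaker"]:
        r=models.place_of(n,c);print(c,n,[(np.round(x["xyz"]).tolist(),round(x["confidence"],2)) for x in r])
E
```

```text
{'time': 0.0, 'joint_pos': array([-6.96935181e+01,  7.51502955e+00,  8.53288504e+01,  1.40876973e-03,
        8.72599209e+01, -4.89265255e+00]), 'qd': array([-0.01043424, -0.02651635,  0.07335503,  0.0503211 , -0.06269349,
       -0.01778782]), 'joint_efforts': array([ 1.09594039e-04, -5.69412446e+01, -5.00548625e+01, -5.89867227e-05,
        1.49944983e-02,  1.76340222e-05]), 'tool_pos': array([ 255.30549453, -542.38204965,  230.24934125]), 'tcp_rot': array([-1.79896697e+02, -1.02549945e-02,  2.51990565e+01]), 'ft_force': array([-0.33780761, -0.4529011 , -0.14864336]), 'wrist_torque': array([-0.00255419,  0.02167363,  0.01629695]), 'grip_force': 0.0, 'finger_gap': 85.58602464795995}
scene mallet_grip [([278.0, -190.0, 42.0], 0.96), ([509.0, 259.0, 44.0], 0.76), ([312.0, 412.0, 37.0], 0.75), ([317.0, 138.0, 40.0], 0.6)]
scene mallet_face [([313.0, -125.0, -3.0], 0.8), ([308.0, 344.0, -1.0], 0.74), ([298.0, 206.0, 0.0], 0.72)]
scene collar_top [([557.0, -226.0, 164.0], 0.62)]
scene bung_top [([554.0, -227.0, 205.0], 0.42)]
scene mat_top [([551.0, 230.0, 6.0], 0.6)]
scene coasters [([422.0, -3.0, 1.0], 0.66)]
scene shaker [([681.0, -8.0, -2.0], 0.81)]
top mallet_grip [([312.0, 412.0, 40.0], 0.95), ([281.0, -187.0, 42.0], 0.93), ([317.0, 141.0, 41.0], 0.71), ([502.0, 258.0, 43.0], 0.67)]
top mallet_face [([572.0, 247.0, 5.0], 0.94), ([294.0, 198.0, -2.0], 0.64), ([311.0, 343.0, -0.0], 0.6), ([315.0, -124.0, 1.0], 0.56)]
top collar_top [([555.0, -224.0, 163.0], 0.79)]
top bung_top [([556.0, -223.0, 209.0], 0.67)]
top mat_top [([549.0, 223.0, -1.0], 0.67), ([466.0, 447.0, 0.0], 0.67)]
top coasters [([422.0, -3.0, -2.0], 0.95)]
top shaker []
```

View pics/scene0.png

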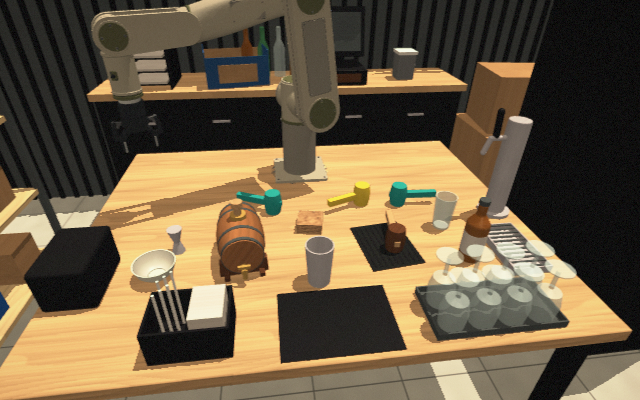

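View pics/top0.png

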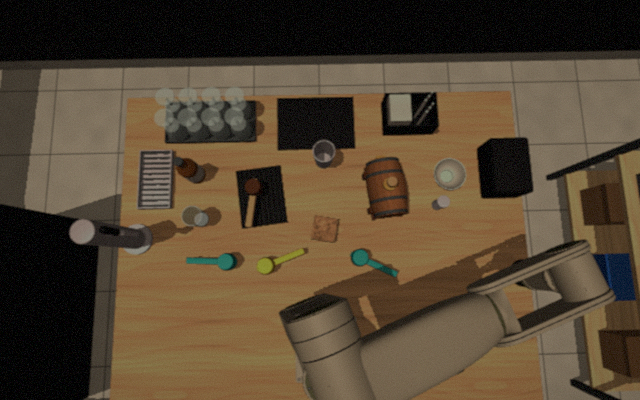

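The scene view shows the wooden mallet on the black mat: head at about (396,238), handle at (389,218). The cask with its bung is at about (240,215). The top view shows the mallet head at (253,187) with its handle running down to (249,226), the mat centre near (262,197) and the bung at (391,183). This matches the networks' (572,247) and (555,-225). Next I refine the mallet and bung from depth.

```bash
cat > h.py <<'E'
from bench import sense, eyes, job, models
import cv2,numpy as np
from scipy.spatial.transform import Rotation as R
def cloud(c):
    p,d=eyes.snapshot(c);k=eyes.get_calibration(c);K=np.array(k["intrinsics"])
    v,u=np.mgrid[:400,:640]
    P=np.stack([(u-K[0,2])/K[0,0]*d,(v-K[1,2])/K[1,1]*d,d],-1)
    if c=="wrist":
        s=sense();M=np.array(k["mount"]);T=R.from_euler("xyz",s["tcp_rot"],degrees=True)
        W=T.apply((P.reshape(-1,3)@M[:3,:3].T)+M[:3,3])+s["tool_pos"]
    else: W=(P.reshape(-1,3)-np.array(k["t"]).ravel())@np.array(k["R"])
    return p,d,W.reshape(400,640,3)
def togo(xyz,yaw,roll=180,pitch=0):
    s=sense();T=R.from_euler("xyz",s["tcp_rot"],degrees=True)
    G=R.from_euler("xyz",[roll,pitch,yaw],degrees=True)
    print("now",np.round(s["tool_pos"],1),np.round(s["tcp_rot"],2),"t",s["time"],"f",np.round(s["ft_force"],1),"gap",round(s["finger_gap"],1))
    w=np.array(xyz)-s["tool_pos"]
    print("shift in present tool axes",np.round(T.inv().apply(w),1),"in final",np.round(G.inv().apply(w),1),"rotvec",np.round((T.inv()*G).as_rotvec(),3))
E
python3 - <<'E'
from h import *
p,d,W=cloud("top");ok=d>0
def near(c,r,z0,z1):
    return W[ok&(np.hypot(W[...,0]-c[0],W[...,1]-c[1])<r)&(W[...,2]>z0)&(W[...,2]<z1)]
H=near((572,247),60,72,95);print("head top",len(H),(H.min(0)+H.max(0))/2,np.median(H,0),np.ptp(H,0))
A=near((505,259),50,50,65);c=A.mean(0);u=np.linalg.svd((A-c)[:,:2],full_matrices=False)[2][0];print("handle",len(A),c,np.ptp(A,0),np.degrees(np.arctan(u[1]/u[0])))
B=near((555,-224),25,190,215);print("bung",len(B),(B.min(0)+B.max(0))/2,np.median(B,0),np.ptp(B,0))
C=near((555,-224),120,60,156);print("cask",(C.min(0)+C.max(0))/2)
togo([505,259,130],-10)
E
```

```text
head top 205 [571.35929824 246.45395574  82.67414286] [571.10041188 245.96588544  84.69700775] [54.66641263 55.53489049 19.90425137]
handle 161 [502.89920663 255.99545809  57.92543101] [90.59182321 40.69579669 14.03494926] -9.39382200506672
bung 87 [ 553.72426472 -226.39784881  201.20473108] [ 553.73880723 -225.22387548  204.91064597] [30.80045446 33.6491363  19.32293862]
cask [ 562.30442342 -225.60512573  108.19502549]
now [ 255.5 -542.9  231.3] [180.    0.   25.2] t 0.85 f [ 0.8  0.3 -0.9] gap 85.6
shift in present tool axes [ 567.2 -619.4  101.3] in final [ 106.5 -833.1  101.3] rotvec [0.    0.    0.614]
```

Emit:
{"fn": "apply_moves", "kwargs": {
  "rows": [
    [0,-30,-4,0,0,0.12],
    [0,-40,-4,0,0,0.12],
    [0,-40,-4,0,0,0.12],
    [0,-40,-4,0,0,0.12],
    [0,-50,-4,0,0,0.12]
  ],
  "fingers": 85
}}

```text
time: 1.48
tool_pos: [220.6, -347.8, 251.5]
tcp_rot: [180.0, -0.0, -9.5]
ft_force: [1.1, 0.4, 0.1]
finger_gap: 85.2
grip_force: 0.0
```

Emit:
{"fn": "apply_moves", "kwargs": {
  "rows": [
    [5,-50,0,0,0,0],
    [5,-50,0,0,0,0],
    [5,-50,0,0,0,0],
    [5,-50,0,0,0,0],
    [5,-50,0,0,0,0]
  ]
}}

```text
time: 2.1
tool_pos: [285.7, -104.6, 251.6]
tcp_rot: [180.0, -0.1, -9.2]
ft_force: [2.0, 0.2, 0.1]
finger_gap: 85.0
grip_force: 0.0
```

Emit:
{"fn": "apply_moves", "kwargs": {
  "rows": [
    [5,-50,0,0,0,0],
    [5,-50,0,0,0,0],
    [5,-50,0,0,0,0],
    [5,-40,0,0,0,0],
    [5,-30,0,0,0,0]
  ]
}}

```text
time: 2.72
tool_pos: [345.5, 109.1, 251.6]
tcp_rot: [-180.0, -0.0, -9.1]
ft_force: [-0.1, -0.2, -0.0]
finger_gap: 84.9
grip_force: 0.0
```

```bash
python3 - <<'E'
from h import *
togo([504,257,150],-9)
E
```

```text
now [345.5 109.1 251.6] [-1.7998e+02 -4.0000e-02 -9.0800e+00] t 2.725 f [-0.1 -0.2 -0. ] gap 84.9
shift in present tool axes [ 133.1 -171.   101.7] in final [ 133.4 -170.9  101.6] rotvec [-0.    -0.001 -0.001]
```

Emit:
{"fn": "apply_moves", "kwargs": {
  "rows": [
    [30,-40,10,0,0,0],
    [30,-40,20,0,0,0],
    [30,-40,20,0,0,0],
    [30,-35,20,0,0,0],
    [13,-16,10,0,0,0]
  ]
}}

```text
time: 3.35
tool_pos: [504.5, 256.1, 169.3]
tcp_rot: [179.9, 0.1, -9.1]
ft_force: [0.5, -0.6, 0.5]
finger_gap: 85.4
grip_force: 0.0
```

```bash
python3 - <<'E'
from h import *
togo([504,257,150],-9)
p,d,W=cloud("wrist");cv2.imwrite("pics/w1.png",p[:,:,::-1]);ok=d>0
def near(c,r,z0,z1):
    return W[ok&(np.hypot(W[...,0]-c[0],W[...,1]-c[1])<r)&(W[...,2]>z0)&(W[...,2]<z1)]
H=near((572,247),45,80,90);print("head top",len(H),(H.min(0)+H.max(0))/2,np.median(H,0),np.ptp(H,0))
A=near((505,259),33,53,61);c=A.mean(0);u=np.linalg.svd((A-c)[:,:2],full_matrices=False)[2][0];print("handle",len(A),c,np.ptp(A,0),np.degrees(np.arctan(u[1]/u[0])))
for n in ("mallet_grip","mallet_face"): print(n,models.place_of(n,"wrist"))
E
```

```text
now [504.5 256.1 169.3] [ 1.7995e+02  1.0000e-01 -9.1300e+00] t 3.35 f [ 0.5 -0.6  0.5] gap 85.4
shift in present tool axes [-0.6 -0.8 19.3] in final [-0.6 -0.8 19.3] rotvec [ 0.001  0.002 -0.002]
head top 4632 [572.43816889 249.78021387  82.7780413 ] [573.33858299 249.71490786  82.98121149] [54.09717963 54.01943077  5.48218579]
handle 1781 [506.12740188 259.0211611   55.76086018] [65.7137253  28.87590698  5.24063975] -7.897485320491302
mallet_grip [{'xyz': [505.4, 260.2, 42.6], 'confidence': 0.6}]
mallet_face [{'xyz': [292.0, 207.7, 1.4], 'confidence': 0.82}, {'xyz': [310.7, 344.9, 0.2], 'confidence': 0.66}, {'xyz': [630.9, 472.0, 1.5], 'confidence': 0.32}]
```

Emit:
{"fn": "apply_moves", "kwargs": {
  "rows": [
    [0,-2.5,30,0,0,-0.019],
    [0,0,35,0,0,0],
    [0,0,35,0,0,0],
    [0,0,30,0,0,0],
    [0,0,15,0,0,0]
  ]
}}

```text
time: 4.12
tool_pos: [503.3, 256.4, 25.6]
tcp_rot: [180.0, 0.1, -8.1]
ft_force: [0.0, 0.8, 0.5]
finger_gap: 85.0
grip_force: 0.0
```

Emit:
{"fn": "apply_moves", "kwargs": {
  "rows": [
    [0,0,0,0,0,0],
    [0,0,0,0,0,0],
    [0,0,0,0,0,0],
    [0,0,0,0,0,0],
    [0,0,0,0,0,0]
  ],
  "fingers": 0,
  "grip_force": 100
}}

```text
time: 4.75
tool_pos: [505.3, 257.8, 27.8]
tcp_rot: [-179.9, -0.1, -8.1]
ft_force: [-1.8, 0.8, 6.3]
finger_gap: 20.8
grip_force: 97.4
```

Emit:
{"fn": "apply_moves", "kwargs": {
  "rows": [
    [0,0,-5,0,0,0],
    [0,0,-20,0,0,0],
    [0,0,-35,0,0,0],
    [0,0,-45,0,0,0],
    [0,0,-45,0,0,0]
  ]
}}

```text
time: 5.38
tool_pos: [503.9, 257.2, 178.6]
tcp_rot: [-180.0, 0.0, -8.1]
ft_force: [0.6, 0.4, -3.6]
finger_gap: 20.4
grip_force: 98.0
```

Emit:
{"fn": "apply_moves", "kwargs": {
  "rows": [
    [0,0,-40,0,0,0],
    [3,20,-35,0,0,0],
    [3,35,-12,0,0,0],
    [4,45,0,0,0,0],
    [5,45,0,0,0,0]
  ]
}}

```text
time: 6.0
tool_pos: [498.3, 110.5, 264.7]
tcp_rot: [-180.0, -0.1, -8.1]
ft_force: [1.0, -0.5, -3.5]
finger_gap: 20.8
grip_force: 98.2
```

Emit:
{"fn": "apply_moves", "kwargs": {
  "rows": [
    [5,45,0,0,0,0],
    [5,45,0,0,0,0],
    [5,45,0,0,0,0],
    [5,45,0,0,0,0],
    [5,45,0,0,0,0]
  ]
}}

```text
time: 6.62
tool_pos: [491.3, -116.0, 264.5]
tcp_rot: [180.0, -0.0, -8.1]
ft_force: [0.6, -0.3, -2.9]
finger_gap: 20.4
grip_force: 98.2
```

Emit:
{"fn": "apply_moves", "kwargs": {
  "rows": [
    [4,45,0,0,0,0],
    [3,35,0,0,0,0],
    [3,20,0,0,0,0],
    [0,0,0,0,0,0],
    [0,0,0,0,0,0]
  ]
}}

```text
time: 7.25
tool_pos: [487.8, -214.1, 263.5]
tcp_rot: [-180.0, 0.0, -8.1]
ft_force: [-0.6, -0.6, -2.8]
finger_gap: 20.5
grip_force: 98.2
```

```bash
python3 - <<'E'
from h import *
togo([488,-215,265],-8)
p,d,W=cloud("scene");cv2.imwrite("pics/s2.png",cv2.resize(p[120:300,150:350,::-1],None,fx=4,fy=3.3))
ok=d>0
for n in ("mallet_face","bung_top","collar_top"): print(n,[(np.round(x["xyz"]).tolist(),round(x["confidence"],2)) for x in models.place_of(n,"scene")])
def near(W,ok,c,r,z0,z1):
    return W[ok&(np.hypot(W[...,0]-c[0],W[...,1]-c[1])<r)&(W[...,2]>z0)&(W[...,2]<z1)]
B=near(W,ok,(555,-224),28,188,215);print("bung scene",len(B),B.min(0),B.max(0))
H=near(W,ok,(555,-224),50,235,340);print("head scene",len(H),H.min(0),H.max(0))
p,d,W=cloud("top");ok=d>0
H=near(W,ok,(555,-224),50,310,340);print("head top",len(H),H.min(0),H.max(0),np.median(H,0))
E
```

```text
now [ 487.8 -214.1  263.5] [-179.97    0.     -8.06] t 7.25 f [-0.6 -0.6 -2.8] gap 20.5
shift in present tool axes [ 0.4  0.8 -1.5] in final [ 0.4  0.8 -1.5] rotvec [-0.001  0.    -0.001]
mallet_face [([295.0, 205.0, -0.0], 0.8), ([556.0, -217.0, 239.0], 0.78), ([310.0, 341.0, 0.0], 0.72), ([312.0, -127.0, -1.0], 0.68)]
bung_top [([553.0, -227.0, 201.0], 0.44)]
collar_top [([557.0, -228.0, 161.0], 0.76)]
bung scene 107 [ 542.00242197 -240.29653039  188.11611901] [ 574.40440011 -208.72551514  206.4628553 ]
head scene 736 [ 531.96399054 -252.4462011   238.77001958] [ 592.42005806 -191.42305614  322.17722291]Traceback (most recent call last):
  File "<stdin>", line 11, in <module>
    return umr_minimum(a, axis, None, out, keepdims, initial, where)
ValueError: zero-size array to reduction operation minimum which has no identity
```

Emit:
{"fn": "apply_moves", "kwargs": {
  "rows": [
    [0.5,1.5,10,0,0,0],
    [0,0,22,0,0,0],
    [0,0,20,0,0,0],
    [0,0,8,0,0,0],
    [0,0,0,0,0,0]
  ],
  "grip_force": 120
}}

```text
time: 8.12
tool_pos: [488.1, -216.8, 205.6]
tcp_rot: [180.0, -0.1, -8.1]
ft_force: [-8.8, 3.1, 13.0]
finger_gap: 19.9
grip_force: 121.8
```

```bash
python3 - <<'E'
from h import *
togo([488,-215,205],-8)
p,d,W=cloud("scene");cv2.imwrite("pics/s3.png",cv2.resize(p[120:300,150:350,::-1],None,fx=4,fy=3.3))
E
```

```text
now [ 488.1 -216.8  205.6] [ 1.7996e+02 -8.0000e-02 -8.0900e+00] t 8.125 f [-8.8  3.1 13. ] gap 19.9
shift in present tool axes [-0.4 -1.8  0.6] in final [-0.4 -1.8  0.6] rotvec [ 0.001 -0.001 -0.001]
```

View pics/s3.png

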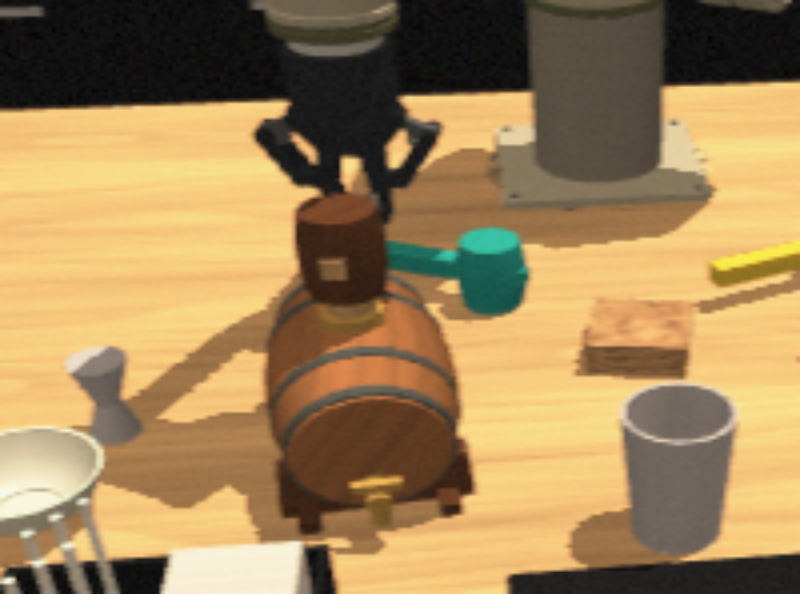

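The picture shows the mallet head at about (342,250), centred on the bung, with the head of the bung (350,310) just above the brass collar. I'll lift, give a second slightly deeper blow, and then measure.

Emit:
{"fn": "apply_moves", "kwargs": {
  "rows": [
    [0,0,-25,0,0,0],
    [0,0,-17,0,0,0],
    [0,0,18,0,0,0],
    [0,0,22,0,0,0],
    [0,0,4,0,0,0]
  ]
}}

```text
time: 8.8
tool_pos: [487.2, -216.4, 201.0]
tcp_rot: [-180.0, 0.1, -8.1]
ft_force: [-17.2, 6.2, 25.7]
finger_gap: 20.2
grip_force: 125.8
```

Emit:
{"fn": "apply_moves", "kwargs": {
  "rows": [
    [0,0,-15,0,0,0],
    [0,0,-30,0,0,0],
    [0,0,-30,0,0,0],
    [0,-20,0,0,0,0],
    [0,-45,0,0,0,0]
  ]
}}

```text
time: 9.43
tool_pos: [496.6, -151.8, 274.4]
tcp_rot: [-180.0, 0.1, -8.2]
ft_force: [-0.2, 0.3, -3.9]
finger_gap: 20.6
grip_force: 121.7
```

Emit:
{"fn": "apply_moves", "kwargs": {
  "rows": [
    [-5,-45,0,0,0,0],
    [-5,-45,0,0,0,0],
    [-5,-45,0,0,0,0],
    [-5,-45,0,0,0,0],
    [-5,-20,0,0,0,0]
  ]
}}

```text
time: 10.05
tool_pos: [499.1, 52.6, 273.7]
tcp_rot: [-180.0, 0.2, -7.9]
ft_force: [-0.1, 0.2, -3.5]
finger_gap: 20.4
grip_force: 121.7
```

```bash
python3 - <<'E'
from h import *
togo([505,258,120],-8)
p,d,W=cloud("scene");cv2.imwrite("pics/s4.png",cv2.resize(p[100:340,150:450,::-1],None,fx=2.6,fy=2.4));ok=d>0
def near(W,ok,c,r,z0,z1):
    return W[ok&(np.hypot(W[...,0]-c[0],W[...,1]-c[1])<r)&(W[...,2]>z0)&(W[...,2]<z1)]
for c in ("scene","top"):
    if c=="top": p,d,W=cloud(c);ok=d>0
    B=near(W,ok,(555,-225),12,155,230);print(c,"bung z",np.percentile(B[:,2],[5,25,50,75,95]).round(1))
print([(np.round(x["xyz"]).tolist(),round(x["confidence"],2)) for x in models.place_of("bung_top","top")])
t=sense()["tool_pos"]
H=near(W,ok,t[:2]+[67.3,-9.5],45,t[2]+40,t[2]+80)
if len(H)>20:
    print("head top",len(H),(H.min(0)+H.max(0))/2-t,np.median(H,0)-t)
    c=H.mean(0);n=np.linalg.svd(H-c)[2][2] if len(H)<3000 else 0;print("normal",n)
E
```

```text
now [499.1  52.6 273.7] [-179.97    0.2    -7.93] t 10.05 f [-0.1  0.2 -3.5] gap 20.4
shift in present tool axes [ -22.  -204.1  153.8] in final [ -22.8 -204.2  153.7] rotvec [-0.001  0.003  0.001]
scene bung z [181.3 181.8 182.4 183.  183.9]
top bung z [180.1 181.7 183.2 185.2 187.4]
[([558.0, -222.0, 184.0], 0.59), ([638.0, 468.0, -2.0], 0.43)]
```

View pics/s4.png

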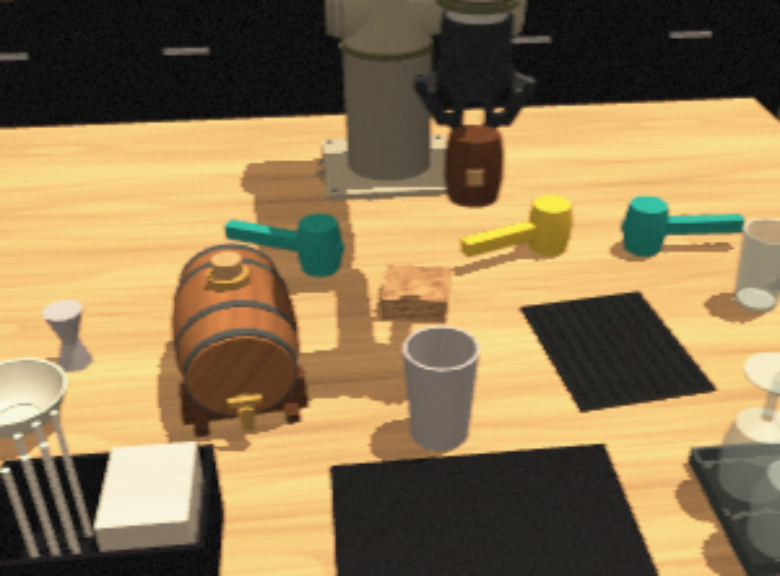

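The bung top is at 182.4 mm, which is fully home. In the picture the bung at (228,268) is seated on its collar, the bystanders look untouched, and the mallet is held at (473,165). Next I carry it over the mat and check its tilt with the wrist camera.

Emit:
{"fn": "apply_moves", "kwargs": {
  "rows": [
    [-6,-30,5,0,0,0],
    [-7,-42,20,0,0,0],
    [-7,-42,30,0,0,0],
    [-7,-42,40,0,0,0],
    [-6,-33,40,0,0,0]
  ]
}}

```text
time: 10.82
tool_pos: [493.9, 241.9, 139.1]
tcp_rot: [180.0, 0.0, -8.1]
ft_force: [0.6, 0.4, -3.4]
finger_gap: 20.1
grip_force: 121.8
```

```bash
python3 - <<'E'
from h import *
togo([493,245,24],-8)
t=sense()["tool_pos"]
for c in ("wrist","top","scene"):
    p,d,W=cloud(c);ok=d>0
    if c=="wrist": cv2.imwrite("pics/w5.png",p[:,:,::-1])
    q=W-t;m=ok&(np.hypot(q[...,0]-67.3,q[...,1]+9.5)<24)&(q[...,2]>40)&(q[...,2]<85)
    H=q[m]
    if len(H)>50:
        c0=np.median(H,0);H=H[abs(H[:,2]-c0[2])<8];A=np.c_[H[:,:2]-[67.3,-9.5],np.ones(len(H))]
        k=np.linalg.lstsq(A,H[:,2],rcond=None)[0];print(c,len(H),c0,"slope deg",np.degrees(k[:2]),k[2])
    print([(np.round(x["xyz"]-t).tolist(),round(x["confidence"],2)) for x in models.place_of("mallet_face",c)])
E
```

```text
now [493.9 241.9 139.1] [ 1.7998e+02  4.0000e-02 -8.1100e+00] t 10.825 f [ 0.6  0.4 -3.4] gap 20.1
shift in present tool axes [ -1.2  -3.  115.1] in final [ -1.3  -3.  115.1] rotvec [ 0.     0.001 -0.002]
wrist 26200 [67.22346659 -8.73370096 54.07433912] slope deg [ 3.02126687 -0.51946815] 54.11048458447251
[]
[([-178.0, -365.0, -135.0], 0.91), ([62.0, -12.0, -23.0], 0.47)]
scene 110 [ 70.56788537 -10.21966586  60.40301495] slope deg [0.26723038 0.21010785] 60.233983796439354
[([-182.0, -367.0, -141.0], 0.76), ([-186.0, 100.0, -138.0], 0.63), ([-195.0, -35.0, -139.0], 0.6), ([70.0, -9.0, -21.0], 0.57)]
```

View pics/w5.png

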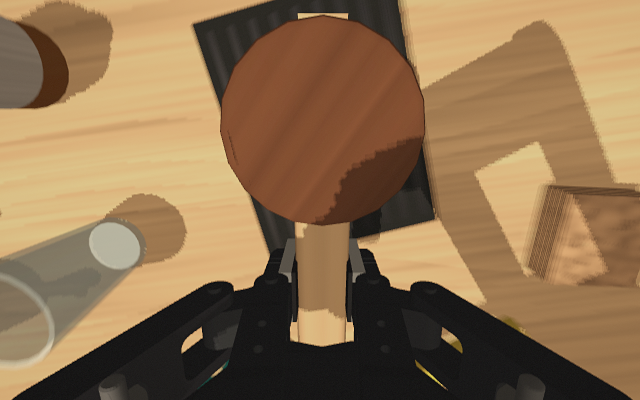

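The wrist view shows the mallet head at (322,120) above the mat, tilted about 3° at most, with the handle straight between the pads. The beer glass and coasters are clear on either side, so I lower it.

Emit:
{"fn": "apply_moves", "kwargs": {
  "rows": [
    [-1,-3,25,0,0,0],
    [0,0,35,0,0,0],
    [0,0,27,0,0,0],
    [0,0,14,0,0,0],
    [0,0,5,0,0,0]
  ]
}}

```text
time: 11.75
tool_pos: [494.5, 243.7, 35.7]
tcp_rot: [-180.0, -0.0, -8.1]
ft_force: [-0.4, -0.3, -2.8]
finger_gap: 19.9
grip_force: 121.9
```

Emit:
{"fn": "apply_moves", "kwargs": {
  "rows": [
    [0,0,2,0,0,0],
    [0,0,1,0,0,0],
    [0,0,1,0,0,0],
    [0,0,0,0,0,0],
    [0,0,0,0,0,0]
  ]
}}

```text
time: 12.38
tool_pos: [493.9, 244.2, 31.5]
tcp_rot: [-180.0, -0.0, -8.1]
ft_force: [0.4, -0.8, -4.1]
finger_gap: 20.3
grip_force: 121.9
```

Emit:
{"fn": "apply_moves", "kwargs": {
  "rows": [
    [0,0,1,0,0,0],
    [0,0,1,0,0,0],
    [0,0,1,0,0,0],
    [0,0,0,0,0,0],
    [0,0,0,0,0,0]
  ]
}}

```text
time: 13.0
tool_pos: [493.9, 244.2, 28.3]
tcp_rot: [180.0, 0.0, -8.1]
ft_force: [-0.2, -0.4, -4.1]
finger_gap: 20.1
grip_force: 121.9
```

Emit:
{"fn": "apply_moves", "kwargs": {
  "rows": [
    [0,0,0.5,0,0,0],
    [0,0,0.5,0,0,0],
    [0,0,0.5,0,0,0],
    [0,0,0,0,0,0],
    [0,0,0,0,0,0]
  ]
}}

```text
time: 13.62
tool_pos: [493.9, 244.2, 26.8]
tcp_rot: [-180.0, -0.0, -8.1]
ft_force: [-0.2, 0.2, -2.4]
finger_gap: 20.3
grip_force: 121.9
```

Emit:
{"fn": "apply_moves", "kwargs": {
  "rows": [
    [0,0,0.5,0,0,0],
    [0,0,0.5,0,0,0],
    [0,0,0.5,0,0,0],
    [0,0,0.5,0,0,0],
    [0,0,0,0,0,0]
  ]
}}

```text
time: 14.25
tool_pos: [493.8, 244.1, 24.7]
tcp_rot: [180.0, 0.0, -8.1]
ft_force: [-0.2, -0.4, -4.2]
finger_gap: 20.1
grip_force: 121.9
```

Emit:
{"fn": "apply_moves", "kwargs": {
  "rows": [
    [0,0,0.5,0,0,0],
    [0,0,0.5,0,0,0],
    [0,0,0.5,0,0,0],
    [0,0,0,0,0,0],
    [0,0,0,0,0,0]
  ]
}}

```text
time: 14.88
tool_pos: [493.9, 244.3, 24.2]
tcp_rot: [-180.0, -0.0, -8.1]
ft_force: [-6.6, -1.4, 7.4]
finger_gap: 20.5
grip_force: 123.6
```

Emit:
{"fn": "apply_moves", "kwargs": {
  "rows": [
    [0,0,-0.5,0,0,0],
    [0,0,0,0,0,0],
    [0,0,0,0,0,0],
    [0,0,0,0,0,0],
    [0,0,0,0,0,0]
  ],
  "grip_force": 20
}}

```text
time: 15.5
tool_pos: [493.9, 244.3, 24.2]
tcp_rot: [-180.0, -0.0, -8.1]
ft_force: [-5.8, -0.5, 5.2]
finger_gap: 20.3
grip_force: 123.0
```

Emit:
{"fn": "apply_moves", "kwargs": {
  "rows": [
    [0,0,0,0,0,0],
    [0,0,0,0,0,0],
    [0,0,0,0,0,0],
    [0,0,0,0,0,0],
    [0,0,0,0,0,0]
  ],
  "fingers": 80
}}

```text
time: 16.12
tool_pos: [493.9, 244.2, 23.8]
tcp_rot: [-180.0, -0.0, -8.1]
ft_force: [0.3, 0.1, -0.5]
finger_gap: 80.0
grip_force: 0.0
```

Emit:
{"fn": "apply_moves", "kwargs": {
  "rows": [
    [0,0,-10,0,0,0],
    [0,0,-25,0,0,0],
    [0,0,-40,0,0,0],
    [0,0,-45,0,0,0],
    [0,0,-30,0,0,0]
  ]
}}

```text
time: 16.75
tool_pos: [494.8, 244.5, 177.3]
tcp_rot: [-179.9, -0.2, -8.1]
ft_force: [0.3, 0.1, 1.0]
finger_gap: 80.4
grip_force: 0.0
```

Emit:
{"fn": "apply_moves", "kwargs": {
  "rows": [
    [-15,0,-10,0,0,0],
    [-20,0,0,0,0,0],
    [-15,0,0,0,0,0],
    [0,0,0,0,0,0],
    [0,0,0,0,0,0]
  ]
}}

```text
time: 17.38
tool_pos: [444.7, 251.2, 183.9]
tcp_rot: [-180.0, -0.0, -8.1]
ft_force: [-0.7, 0.0, -0.4]
finger_gap: 80.2
grip_force: 0.0
```

```bash
python3 - <<'E'
from h import *
togo([493,245,24],-8)
p,d,W=cloud("scene");cv2.imwrite("pics/s6.png",cv2.resize(p[100:340,150:530,::-1],None,fx=2.1,fy=2.1));ok=d>0
for n in ("mallet_face","bung_top","mat_top","coasters","shaker"):print(n,[(np.round(x["xyz"]).tolist(),round(x["confidence"],2)) for x in models.place_of(n,"scene")])
B=W[ok&(np.hypot(W[...,0]-555,W[...,1]+225)<12)&(W[...,2]>155)];print(np.median(B,0))
E
```

```text
now [444.7 251.2 183.9] [-1.80e+02 -2.00e-02 -8.08e+00] t 17.375 f [-0.7  0.  -0.4] gap 80.2
shift in present tool axes [ 48.7  -0.7 159.9] in final [ 48.7  -0.6 159.9] rotvec [-0.    -0.    -0.001]
mallet_face [([313.0, -124.0, -3.0], 0.91), ([310.0, 345.0, -0.0], 0.86), ([562.0, 237.0, 4.0], 0.79), ([297.0, 206.0, 1.0], 0.6)]
bung_top [([556.0, -228.0, 180.0], 0.4)]
mat_top [([551.0, 229.0, 8.0], 0.9)]
coasters [([422.0, -4.0, -0.0], 0.61)]
shaker []
[ 554.85287693 -224.82558316  182.22971661]
```

View pics/s6.png

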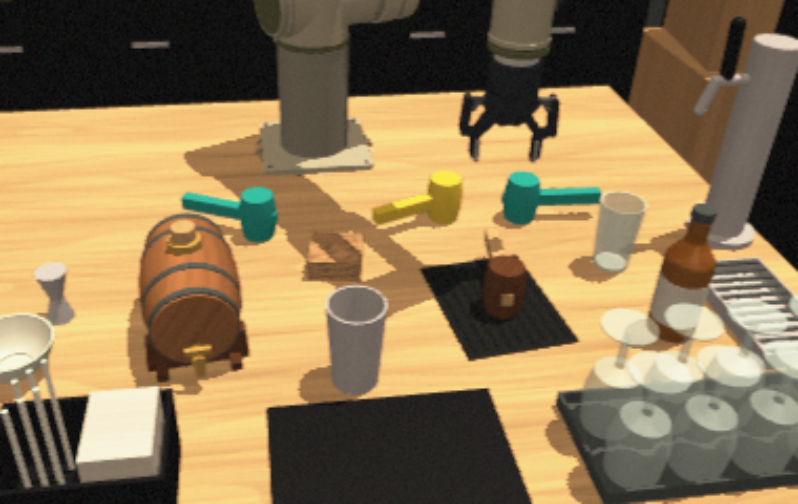

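The mallet stands upright on the mat at (504,290), the bung at (183,235) is seated, and everything else is in place.

```bash
python3 -c "
from bench import job
print(job.hand_in())"
```

```text
the job is handed in; nothing more can be done
None
```

I handed the job in: two mallet blows drove the bung home (its top measured about 182 mm, the fully-home height), the mallet stands upright on the mat, and the other bar things look undisturbed; the hand-in returned no verdict.

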